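# Gauge the repair plug on the calabash gourd

## Robot

A 6-joint arm with a two-finger parallel gripper is mounted at the origin on the work surface. World frame = base frame: x ahead of the robot, y to its left, z up, the work surface at z = 0. Lengths are in m, angles in rad, forces in N, time in s.
With the tool pointing down it reaches from about 0.275 to 1 m from the base axis. Payload 8.4 kg.
Tool frame: the origin (TCP) lies on the centre line of the jaws, within the pads' length; the fingertips stand 17 mm ahead of it and the grasp point (between the pads) lies 2 mm behind it (bot.tcp_to_tips is the y of the fingertips in the tool frame, in m); y points along the fingers, z is the direction in which the jaws open and shut, and the axes are right-handed (so a half turn about y gives the same grasp; the last joint's range is limited). The gripper opens to 85 mm and grips with 20 to 120 N. Pads are 22 mm wide; open, the fingers measure 114 mm over their backs; the gripper's body (76 mm by 85 mm) begins 54 mm behind the grasp point. The pads swing forward as they close: fully open they stand 13 mm farther back than shut.
Start: joints at [1.208, 0.353, 1.633, -0, 1.155, -0.002], TCP at [0.221, 0.585, 0.248] pointing down, gripper open.
Joint ranges: [-2.63, 2.63], [-0.92, 2.1], [0.06, 2.66], [-1.3, 4.44], [0, 2.69], [-3.02, 3.02]. Speed limits (rad/s): [2.22, 2.22, 2.79, 3.14, 3.14, 3.14].

## Interface

Orientations are given as a unit quaternion [x, y, z, w].
In Python, from workcell import bot, hand, kinematics, get_obs, vision, hand_in gives the robot as it stands. The module is installed in compiled form; this text tells all that it offers. Calls block until the motion is done:
- bot.reach(position, orientation): joint-space move of the TCP to a pose.
- bot.servo_line(position, ori=None, velocity=0.15): straight line of the TCP; ori=None keeps the orientation; velocity is the mean speed in m/s.
- bot.goto_joints(angles): joint-space move.
- hand.move_gripper(opening, strength=None): finger opening in m; strength is the grip in N (None keeps the last); returns when the fingers have stopped.
- bot.dwell(seconds).
- kinematics.solve_ik(position, orientation): joint angles nearest the present ones, or None.
- get_obs(): the state.
- vision.read_camera(name): name is "side" or "top" or "wrist"; returns a dict with "frame" (420x560x3 uint8, red, green, blue), "intrinsics" (3x3 intrinsics, pixels), "dist" ([k1, k2, p1, p2, k3] as OpenCV has them; the pictures are not rectified), "view" (4x4, takes a point from world to camera coordinates). Camera axes: x right, y down, z forward; pixel columns grow to the right and rows downward; lengths in m; the calibration is good to about 2 mm. A picture is of the moment at which its call begins. There is no depth.
A pose or a line that the arm cannot do raises bot.IKError and nothing moves.
- hand_in(): hands the job in, once; it reports no verdict.
The state is a dict: "time_s": time; "joint_pos": joint angles; "joint_vel": joint speeds; "joint_efforts": joint torques, N m; "position": TCP position; "orientation": TCP orientation; "wrist_force": force on the tool from outside, world axes, zero at the start; "ft_torque": the same for the moment, N m; "gripper_width": finger opening in m.
Only numpy, scipy, OpenCV 4.12 (cv2) and the standard library are available. Lean on these libraries where they do the work, as an engineer would, in place of code of your own. Each camera call takes 0.05 s, during which the arm holds its last target.

## Task

Check whether the repair plug in the gourd's shoulder has set: lift the pen gauge up and off its forked hook, then press its spring tip gently on the middle of the round plug, the gauge square to the plug's sloping face, until the plunger is about half-way in. Finish still holding it pressed there, steady: do not let go. Touch the gourd only with the gauge, do not shift or tip it, and leave everything else where it is.

Things in the scene. Friction and masses are not known exactly. Their poses are not given: they have to be found in the camera images.
- gauge: round pen gauge hanging tip down by its collar in either fork of the rack (a brush hangs in the other). Origin: centre of the collar's underside; z up the axis. Collar 44 mm across, z 0 to 5 mm; black handle above, 25 mm across, z 5 to 60 mm (grip here from above); steel barrel 22 mm across down to z -40; plunger 8 mm across down to its tip, z -66 when free. About 0.13 kg.
- gauge_tip (a point): centre of the plunger's flat tip end (8 mm across); it moves with the plunger.
- plunger (a joint): how far the spring plunger is pushed into the gauge, m: 0 free, 0.014 fully in (a hard stop). Spring: about 1.2 N to start it, then 0.6 N per mm, so half-way (7 mm) is 5.4 N and fully in is 9.6 N.
- plug: flat round pale wooden plug, 28 mm across, fixed in the shoulder of the gourd, its rim about 3 mm proud of the rind. Origin: centre of its outer face; z is the outward normal of that face, 25 degrees off vertical, leaning roughly away from the robot (the direction varies).
- gourd: calabash gourd, loose, standing on the stand's top level: round body 92 mm across, 96 mm tall with a short 20 mm thick neck up to 109 mm, flat foot 68 mm across. Mass about 0.35 kg. Origin: centre of its foot; z up; the plug is on its +x side.
- rack: fixed rack. Origin on the ledge, midway under its two forks; x back to crossbar (x 30 mm) and post (x 60), y along the crossbar. Forks at y +75 and -75 mm: two level 8 mm bars 36 mm apart, tops 154 mm up, open to -x, upturned ends (x -28 mm) to 164 mm. Nothing is higher than 164 mm. Lift a collar straight up, or over 12 mm to clear the ends.
- stand: tiered bamboo stand fixed to the ledge, three round levels one above another: 360, 240 and 150 mm across with tops at 20, 65 and 110 mm. Origin on the ledge under its centre. Stand and rack may change sides.
- brush: wooden brush, 129 mm long, hanging by a 44 mm collar in the rack's other fork; same collar as the gauge but a plain thin wooden handle (18 mm) above and a round bristle head below. Origin: centre of the collar's underside, z up. Leave it hanging.
- jar: glass jar with metal lid, 52 mm across, 88 mm tall, on the stand's lowest level. Origin under its centre.
- saucer: ceramic saucer, 72 mm across, 14 mm high, on the stand's lowest level. Origin under its centre.
- bombilla: flat steel drinking straw lying on the stand's middle level, about 155 mm long, 8 mm high. Origin under its middle, y along it.
- tin: round metal tin with lid, 86 mm across, 130 mm tall, on the ledge left of the stand and rack. Origin under its centre.
- cup: white mug, 72 mm across, 80 mm tall, on the ledge right of the stand and rack. Origin under its centre.

How it is judged:
By the outcome, as a careful person would: the job done as asked, in the order asked, and still so for the second after the job is handed in, while the arm keeps its last pose, push and grip.
It also fails if it takes over 40 s, if anything falls off the work surface, if the arm or the gripper's body presses on something with over 40 N, if the wrist force passes 120 N, or if a joint passes its speed limit or range.

## Working session

There is one attempt and no reset: what is moved stays moved. The work goes in short steps, each a Python script; the robot and the scene stay as the last script left them, time stands still between calls to the robot, and variables do not carry over. Pictures are saved under pics/ and viewed, and the job is handed in when it is done.

```bash
mkdir -p pics; ls
python3 - <<'E'
from workcell import bot, hand, kinematics, get_obs, vision
import cv2, numpy as np, pickle
d={}
for n in ["side","top","wrist"]:
    r=vision.read_camera(n); d[n]=r
    cv2.imwrite(f"pics/{n}0.png",cv2.cvtColor(r["frame"],cv2.COLOR_RGB2BGR))
    print(n,np.round(r["intrinsics"],1).tolist(),r["dist"]); print(np.round(r["view"],3).tolist(), "cam pos",np.round(-r["view"][:3,:3].T@r["view"][:3,3],3))
pickle.dump(d,open("v0.pkl","wb"))
o=get_obs(); print(o)
print(bot.tcp_to_tips)
E
```

```text
pics
side [[540.6, 0.0, 276.5], [0.0, 540.6, 211.5], [0.0, 0.0, 1.0]] [-0.02858896  0.          0.          0.          0.        ]
[[0.98, -0.2, 0.008, -0.552], [-0.127, -0.653, -0.747, 0.167], [0.155, 0.731, -0.665, 1.49], [0.0, 0.0, 0.0, 1.0]] cam pos [ 0.331 -1.09   1.12 ]
top [[473.1, 0.0, 274.4], [0.0, 473.1, 207.1], [0.0, 0.0, 1.0]] [-0.09268713  0.          0.          0.          0.        ]
[[-0.006, -1.0, -0.004, -0.02], [-0.994, 0.006, -0.111, 0.58], [0.111, 0.004, -0.994, 1.792], [0.0, 0.0, 0.0, 1.0]] cam pos [ 0.377 -0.031  1.845]
wrist [[378.8, 0.0, 275.5], [0.0, 378.8, 211.0], [0.0, 0.0, 1.0]] [-0.09616563  0.          0.          0.          0.        ]
[[0.354, 0.935, -0.001, -0.625], [0.894, -0.337, 0.296, -0.038], [0.277, -0.106, -0.955, 0.38], [0.0, 0.0, 0.0, 1.0]] cam pos [0.15  0.612 0.374]
{'time_s': 0.15, 'joint_pos': array([ 1.20759919e+00,  3.53486853e-01,  1.63395254e+00,  3.39697777e-06,
        1.15522713e+00, -2.41040983e-03]), 'joint_vel': array([-7.49535389e-04, -3.71925534e-03, -2.30337330e-03, -1.00897260e-03,
       -3.87868988e-04,  7.10188302e-05]), 'joint_efforts': array([ 4.41314814e-04, -6.05634785e+01, -3.42342532e+01, -8.70880831e-05,
        6.16802339e-03, -5.65062987e-05]), 'position': array([0.22051276, 0.5844342 , 0.24774012]), 'orientation': array([ 0.69600565, -0.12693723,  0.12679703, -0.69525936]), 'wrist_force': array([ 0.57883566,  0.01881499, -0.11428789]), 'ft_torque': array([ 0.02662993, -0.02614598, -0.01574512]), 'gripper_width': 0.08543290986108132}
0.017
```

View pics/side0.png

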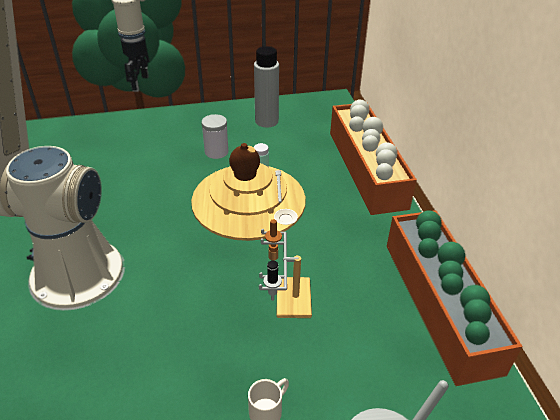

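View pics/top0.png

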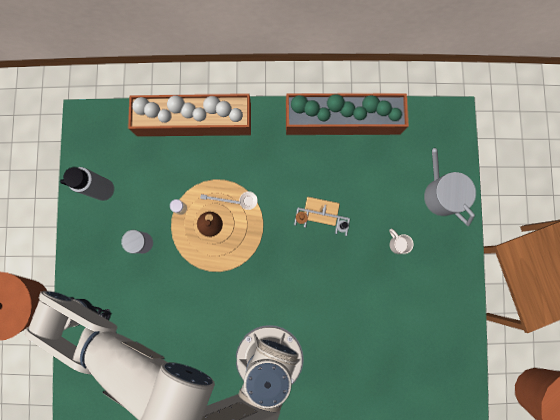

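View pics/wrist0.png

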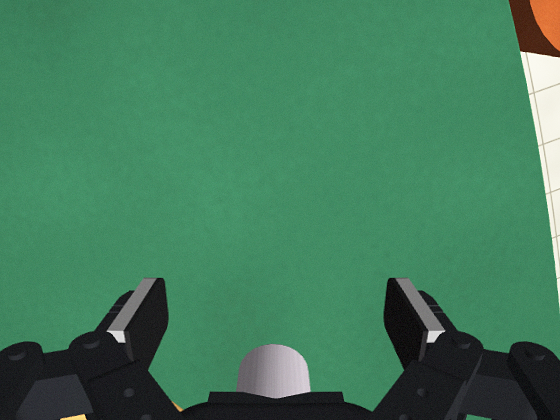

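Run:
```python
import cv2, numpy as np
a=cv2.imread("pics/side0.png"); b=cv2.imread("pics/top0.png")
A=cv2.resize(a[125:185,200:280],None,fx=5,fy=5,interpolation=cv2.INTER_CUBIC)
B=cv2.resize(a[205:325,240:320],None,fx=5,fy=5,interpolation=cv2.INTER_CUBIC)
C=cv2.resize(b[190:250,180:260],None,fx=5,fy=5,interpolation=cv2.INTER_CUBIC)
D=cv2.resize(b[190:250,285:365],None,fx=5,fy=5,interpolation=cv2.INTER_CUBIC)
cv2.imwrite("pics/c1.png",np.hstack([A,C])); cv2.imwrite("pics/c2.png",np.hstack([B,np.vstack([D,D*0])]))
```

```text
(no output)
```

View pics/c1.png

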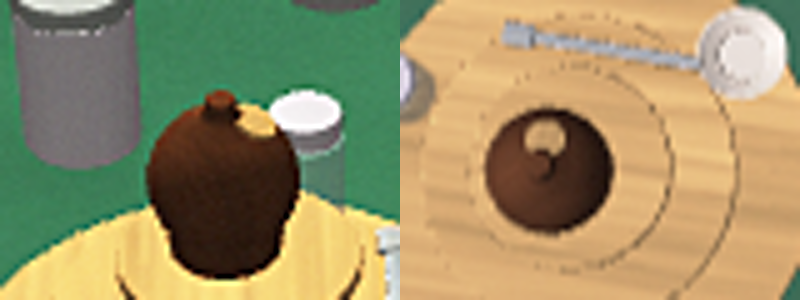

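View pics/c2.png

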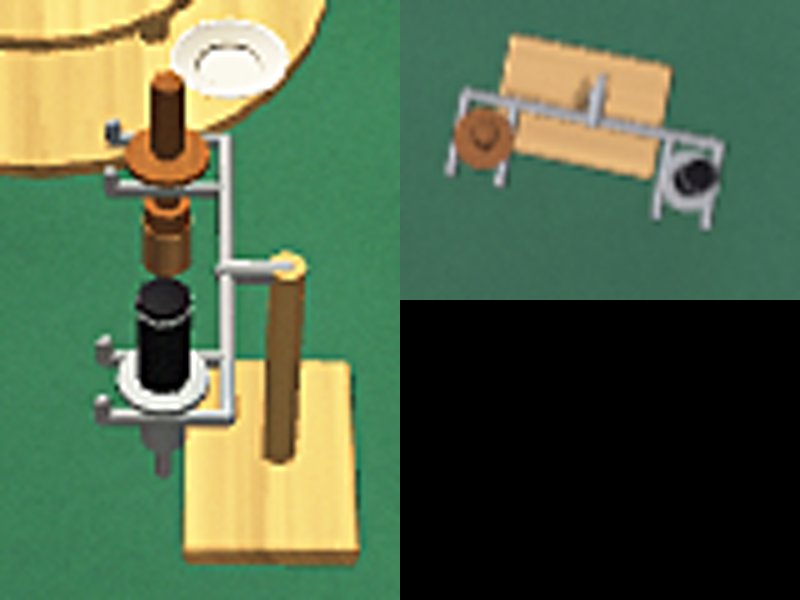

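```bash
cat > h.py <<'E'
import cv2, numpy as np, pickle
def ray(r,px):
    p=cv2.undistortPoints(np.array([[px]],float),r["intrinsics"],r["dist"])[0,0]
    V=r["view"];R=V[:3,:3];c=-R.T@V[:3,3];d=R.T@np.array([p[0],p[1],1.]);return c,d/np.linalg.norm(d)
def plane(r,px,z):
    c,d=ray(r,px);return c+d*(z-c[2])/d[2]
def tri(rs):
    A=np.zeros((3,3));b=np.zeros(3)
    for c,d in rs:
        P=np.eye(3)-np.outer(d,d);A+=P;b+=P@c
    x=np.linalg.solve(A,b);return x,[np.linalg.norm((np.eye(3)-np.outer(d,d))@(x-c)) for c,d in rs]
def proj(r,X):
    V=r["view"];return cv2.projectPoints(np.atleast_2d(X).astype(float),cv2.Rodrigues(V[:3,:3])[0],V[:3,3],r["intrinsics"],r["dist"])[0][:,0]
E
python3 - <<'E'
from h import *
d=pickle.load(open("v0.pkl","rb"));s,t=d["side"],d["top"]
print("tophandle side z.214",plane(s,(240+163/5,205+290/5),.214),"collar side z.159",plane(s,(240+163/5,205+378/5),.159))
# plug
print("plug tri",tri([ray(s,(200+257/5,125+123/5)),ray(t,(180+(545-400)/5,190+137/5))]))
print("neck tri",tri([ray(s,(200+221/5,125+97/5)),ray(t,(180+(541-400)/5,190+158/5))]))
def m(r,f,box):
    x0,y0,x1,y1=box;im=r["frame"][y0:y1,x0:x1].astype(int)
    k=f(im[...,0],im[...,1],im[...,2]).astype(np.uint8);n,l,st,c=cv2.connectedComponentsWithStats(k)
    for i in np.argsort(-st[1:,4])[:3]+1: print(st[i],c[i]+[x0,y0])
    i=1+np.argmax(st[1:,4]);return c[i]+[x0,y0]
f=lambda R,G,B:(R<40)&(G<40)&(B<40)
print("black");m(t,f,(325,205,365,250));m(s,f,(255,255,290,295))
g=lambda R,G,B:(R>190)&(G>160)&(B<190)
print("plugtop");
for r,b,th in ((s,(235,140,262,160),130),(t,(200,205,220,228),130)):
    m(r,lambda R,G,B:(R>th)&(R>G+15)&(G>100)&(B<180),b)
# gourd widest
print("gourd");c=m(t,lambda R,G,B:(R<110)&(G<80),(190,200,230,245))
print(plane(t,c,.16),plane(t,(180+(690-400)/5,190+177/5),.19))
# tops
for z in (.154,.214): print(plane(t,(180+145/5,190+137/5),z))
E
```

```text
tophandle side z.214 [ 0.49853655 -0.26591687  0.214     ] collar side z.159 [ 0.49776982 -0.27073948  0.159     ]
plug tri (array([0.52731602, 0.20453526, 0.19841536]), [np.float64(0.0012602771340445044), np.float64(0.001260277134044491)])
neck tri (array([0.5086959 , 0.20430676, 0.21975527]), [np.float64(0.0008849917328130622), np.float64(0.0008849917328131794)])
black
[17 17  5  6 21] [344.28571429 224.38095238]
[15 20  2  3  3] [340.33333333 226.        ]
[ 12   6  11  22 163] [272.65644172 273.11656442]
plugtop
[12  6  8  6 37] [250.59459459 148.56756757]
[  0   0  20  11 163] [209.62576687 208.67484663]
[ 5  9  8  7 44] [208.59090909 216.95454545]
gourd
[  7  12  26  25 429] [209.76456876 224.43356643]
[0.50425333 0.20716671 0.16      ] [0.49805415 0.10351935 0.19      ]
[0.5300752  0.21099408 0.154     ]
[0.52464667 0.20241581 0.214     ]
```

```bash
cat >> h.py <<'E'
from scipy.spatial.transform import Rotation as Ro
def ori(ax,phi,):
    """tool y = ax (unit); tool z = projection of horizontal heading phi"""
    y=np.array(ax,float);y/=np.linalg.norm(y);z=np.array([np.cos(phi),np.sin(phi),0]);z-=y*(z@y);z/=np.linalg.norm(z)
    return Ro.from_matrix(np.c_[np.cross(y,z),y,z]).as_quat()
def nrm(a,t=np.radians(25)): return np.array([np.sin(t)*np.cos(a),np.sin(t)*np.sin(a),np.cos(t)])
E
python3 - <<'E'
from h import *
from workcell import kinematics,get_obs
o=get_obs();R=Ro.from_quat(o["orientation"]).as_matrix();print(np.round(R,3))
d=pickle.load(open("v0.pkl","rb"));V=d["wrist"]["view"];print("cam in tool",R.T@(-V[:3,:3].T@V[:3,3]-o["position"]),"\n",np.round(V[:3,:3]@R,3))
t,dd=d["top"],0
print(plane(t,(285+290/5,190+172/5),.214),plane(t,(344.3,224.4),.19))
plug=np.array([.527,.2045,.1985]);G=np.array([.498,-.268,.154])
n=nrm(0)
for k in range(-180,180,30):
    ph=np.radians(k)
    a=kinematics.solve_ik(G+[0,0,.031],ori([0,0,-1],ph));b=kinematics.solve_ik(plug+n*.09,ori(-n,ph))
    print(k,None if a is None else np.round(a,2),None if b is None else np.round(b,2))
E
```

```text
[[ 0.936 -0.     0.353]
 [-0.353 -0.001  0.936]
 [-0.    -1.    -0.001]]
cam in tool [-0.07576409 -0.12622952  0.00083314] 
 [[ 0.001  0.     1.   ]
 [ 0.955 -0.296 -0.001]
 [ 0.296  0.955 -0.   ]]
[ 0.49745595 -0.26161168  0.214     ] [ 0.49919461 -0.26958743  0.19      ]
-180 [-0.5   0.33  1.82 -0.    0.99  2.65] [ 0.28  0.52  1.37  0.12  1.67 -2.87]
-150 [-0.5   0.33  1.82 -0.    0.99  2.12] [0.28 0.52 1.37 0.12 1.67 2.84]
-120 [-0.5   0.33  1.82 -0.    0.99  1.6 ] [0.28 0.52 1.37 0.12 1.67 2.32]
-90 [-0.5   0.33  1.82 -0.    0.99  1.07] [0.28 0.52 1.37 0.12 1.67 1.84]
-60 [-0.5   0.33  1.82 -0.    0.99  0.55] [0.28 0.52 1.37 0.12 1.67 1.36]
-30 [-0.5   0.33  1.82 -0.    0.99  0.03] [0.28 0.52 1.37 0.12 1.67 0.83]
0 [-0.5   0.33  1.82 -0.    0.99 -0.5 ] [0.28 0.52 1.37 0.12 1.67 0.27]
30 [-0.5   0.33  1.82 -0.    0.99 -1.02] [ 0.28  0.52  1.37  0.12  1.67 -0.3 ]
60 [-0.5   0.33  1.82 -0.    0.99 -1.54] [ 0.28  0.52  1.37  0.12  1.67 -0.82]
90 [-0.5   0.33  1.82 -0.    0.99 -2.07] [ 0.28  0.52  1.37  0.12  1.67 -1.3 ]
120 [-0.5   0.33  1.82 -0.    0.99 -2.59] [ 0.28  0.52  1.37  0.12  1.67 -1.79]
150 None [ 0.28  0.52  1.37  0.12  1.67 -2.31]
```

Run:
```python
from h import *
from workcell import bot,hand,vision,get_obs
q=ori([0,0,-1],-np.pi/2)
t0=get_obs()["time_s"]
bot.reach([.525,.245,.32],q);print(get_obs()["time_s"]-t0)
bot.dwell(.15);A=vision.read_camera("wrist")
bot.reach([.525,.155,.32],q);bot.dwell(.15);B=vision.read_camera("wrist");print(get_obs()["time_s"],get_obs()["position"],get_obs()["wrist_force"])
pickle.dump((A,B),open("v1.pkl","wb"))
cv2.imwrite("pics/w1.png",np.hstack([cv2.resize(cv2.cvtColor(r["frame"],cv2.COLOR_RGB2BGR),(400,300)) for r in (A,B)]))
cv2.imwrite("pics/w1a.png",cv2.cvtColor(A["frame"],cv2.COLOR_RGB2BGR))
```

```text
1.75
2.75 [0.52504235 0.15593987 0.31994546] [ 1.03733118  0.27405629 -0.93277643]
```

View pics/w1.png

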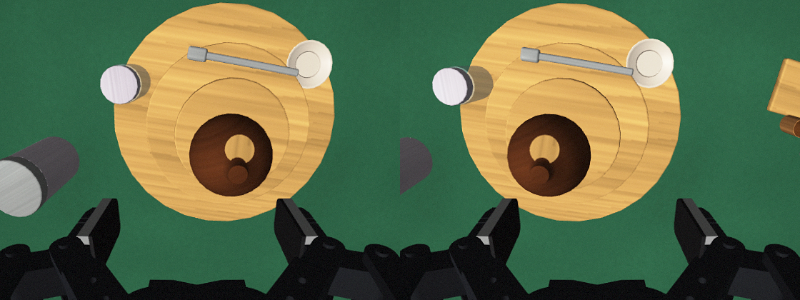

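Run:
```python
from h import *
A,B=pickle.load(open("v1.pkl","rb"))
out=[]
for r,b in ((A,(255,150,390,285)),(B,(140,150,280,285))):
    f=cv2.cvtColor(r["frame"],cv2.COLOR_RGB2BGR);out.append(cv2.resize(f[b[1]:b[3],b[0]:b[0]+135],None,fx=2.9,fy=2.9,interpolation=cv2.INTER_CUBIC))
cv2.imwrite("pics/w1z.png",np.hstack(out))
d=pickle.load(open("v0.pkl","rb"))
res=[]
for r,b in ((A,(255,150,390,285)),(B,(140,150,280,285))):
    im=r["frame"].astype(int);k=((im[...,0]>120)&(im[...,1]>90)).astype(np.uint8)
    # gourd mask -> fill -> plug = bright component inside
    n,l,st,c=cv2.connectedComponentsWithStats(k[b[1]:b[3],b[0]:b[2]])
    for i in range(1,n):
        if 300<st[i,4]<3000:
            cn=max(cv2.findContours((l==i).astype(np.uint8),0,cv2.CHAIN_APPROX_NONE)[0],key=len)
            e=cv2.fitEllipse(cv2.convexHull(cn));print(st[i],c[i]+b[:2],e[0][0]+b[0],e[0][1]+b[1],e[1],e[2])
    hs=cv2.cvtColor(r["frame"],cv2.COLOR_RGB2HSV);
```

```text
[  59   38   42   40 1229] [335.26688365 206.82343369] 335.0652389526367 208.55200576782227 (41.01771545410156, 41.963504791259766) 117.27828979492188
[  41   39   43   39 1238] [202.15185784 207.2003231 ] 201.8805923461914 208.8099250793457 (40.69939422607422, 42.28214645385742) 71.37384796142578
```

View pics/w1z.png

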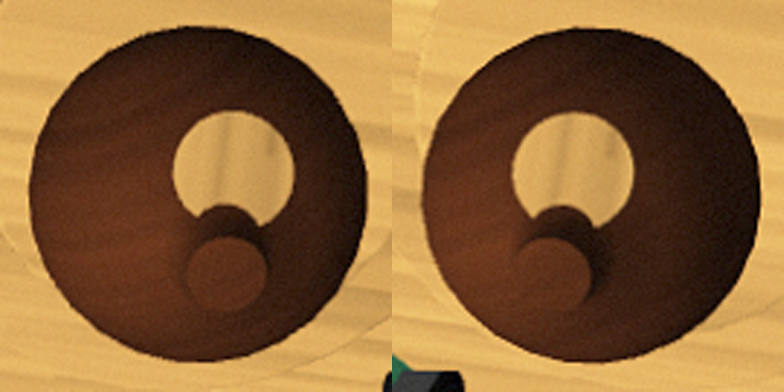

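Run:
```python
from h import *
A,B=pickle.load(open("v1.pkl","rb"));d=pickle.load(open("v0.pkl","rb"));s,t=d["side"],d["top"]
pA,pB=(335.1,208.65),(201.9,208.75);nA,nB=(333.1,244.2),(195.5,244.2)
P,e=tri([ray(A,pA),ray(B,pB)]);N,e2=tri([ray(A,nA),ray(B,nB)])
print(P,e,N,e2)
print("neck at .219",plane(A,nA,.219),plane(B,nB,.219));z=P[2]
print("plug at z",[plane(r,p,.1985) for r,p in ((A,pA),(B,pB),(s,(250.9,148.9)),(t,(208.8,217.2)))])
print("all",tri([ray(A,pA),ray(B,pB),ray(s,(250.9,149.1)),ray(t,(208.8,217.2))]))
print("proj",proj(s,P),proj(t,P),proj(s,N),proj(t,N))
# gourd silhouette centroid via dark-mask
for r,b in ((A,(255,150,390,285)),(B,(140,150,280,285))):
    im=r["frame"][b[1]:b[3],b[0]:b[2]].astype(int);k=((im[...,0]<130)&(im[...,1]<80)&(im[...,0]>im[...,1]+6)).astype(np.uint8)
    cn=max(cv2.findContours(k,0,cv2.CHAIN_APPROX_NONE)[0],key=cv2.contourArea);e=cv2.fitEllipse(cv2.convexHull(cn));c=np.array(e[0])+b[:2];print(c,e[1],plane(r,c,.155),plane(r,c,.165))
```

```text
[0.52696446 0.20646682 0.20300401] [np.float64(0.00012141174425059512), np.float64(0.00012141174425046262)] [0.50734229 0.2090534  0.21797243] [np.float64(0.00011346921164873004), np.float64(0.00011346921164872069)]
neck at .219 [0.50764228 0.20921497 0.219     ] [0.50788768 0.20880771 0.219     ]
plug at z [array([0.52546227, 0.20571931, 0.1985    ]), array([0.52571582, 0.20738168, 0.1985    ]), array([0.52771499, 0.20821924, 0.1985    ]), array([0.52675612, 0.20534149, 0.1985    ])]
all (array([0.5265448 , 0.20592423, 0.20003527]), [np.float64(0.0005917999313836458), np.float64(0.0011542076776308108), np.float64(0.0009094710895220678), np.float64(0.0007989478665941914)])
proj [[250.71136305 148.00454411]] [[208.29655348 217.02665207]] [[243.80739562 144.00815285]] [[206.88094715 222.29443414]]
[322.9045639  216.54468536] (115.7619857788086, 116.62567901611328) [0.50548168 0.20815673 0.155     ] [0.50876512 0.20947363 0.165     ]
[208.25727844 216.88464355] (115.4880142211914, 116.57115936279297) [0.50552294 0.21148768 0.155     ] [0.50881414 0.20960512 0.165     ]
```

Run:
```python
from h import *
from workcell import bot,hand,vision,get_obs
q=ori([0,0,-1],-np.pi/2)
bot.reach([.498,-.20,.32],q);bot.dwell(.15);A=vision.read_camera("wrist")
bot.reach([.498,-.268,.32],q);bot.dwell(.15);B=vision.read_camera("wrist");print(get_obs()["time_s"],get_obs()["position"],get_obs()["wrist_force"])
pickle.dump((A,B),open("v2.pkl","wb"))
cv2.imwrite("pics/g1.png",np.hstack([cv2.cvtColor(r["frame"],cv2.COLOR_RGB2BGR)[:,100:500] for r in (A,B)]))
```

```text
4.8583 [ 0.49805858 -0.26707731  0.32000687] [ 0.98579554  0.74062646 -0.31730394]
```

View pics/g1.png

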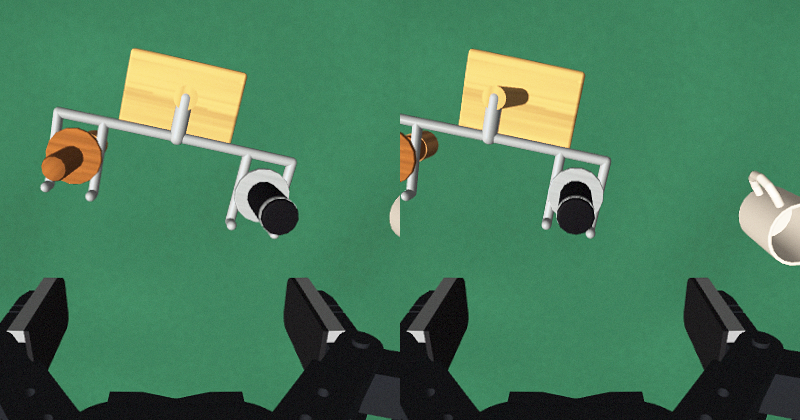

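```bash
python3 - <<'E'
from h import *
A,B=pickle.load(open("v2.pkl","rb"))
pts=[]
for r,b in ((A,(340,165,410,245)),(B,(240,160,320,245))):
    im=r["frame"][b[1]:b[3],b[0]:b[2]].astype(int);k=((im.max(2)<45)).astype(np.uint8)
    cn=max(cv2.findContours(k,0,cv2.CHAIN_APPROX_NONE)[0],key=cv2.contourArea);x,y,w,h=cv2.boundingRect(cn);print(x+b[0],y+b[1],w,h)
    k2=((im.min(2)>150)).astype(np.uint8);n,l,st,c=cv2.connectedComponentsWithStats(k2);i=1+np.argmax(st[1:,4])
    cn=max(cv2.findContours((l==i).astype(np.uint8),0,cv2.CHAIN_APPROX_NONE)[0],key=len);(cx,cy),rad=cv2.minEnclosingCircle(cn);print("collar",st[i],cx+b[0],cy+b[1],rad)
    cv2.imwrite(f"pics/gz{b[0]}.png",cv2.resize(cv2.cvtColor(r["frame"][b[1]:b[3],b[0]:b[2]],cv2.COLOR_RGB2BGR),None,fx=5,fy=5))
print("top",tri([ray(A,(378.5,216.5)),ray(B,(276,216))]),plane(A,(378.5,216.5),.214),plane(B,(276,216),.214))
print("collar",plane(A,(362,196),.159),plane(B,(276,196),.159))
E
python3 -c "
import cv2,numpy as np
a=cv2.imread('pics/gz340.png');b=cv2.imread('pics/gz240.png');h=min(a.shape[0],b.shape[0]);cv2.imwrite('pics/gz.png',np.hstack([a[:h],b[:h]]))"
```

```text
361 199 37 36
collar [   0    0   55   57 1212] 367.0 188.64422988891602 35.88950729370117
257 198 37 36
collar [   3    0   66   67 1619] 275.5 189.0 43.557533264160156
top (array([ 0.49685075, -0.26648039,  0.20874976]), [np.float64(4.892632468640559e-05), np.float64(4.892632468644835e-05)]) [ 0.49862301 -0.26496534  0.214     ] [ 0.49851503 -0.26647807  0.214     ]
collar [ 0.49760629 -0.26621084  0.159     ] [ 0.49705101 -0.26649411  0.159     ]
```

View pics/gz.png

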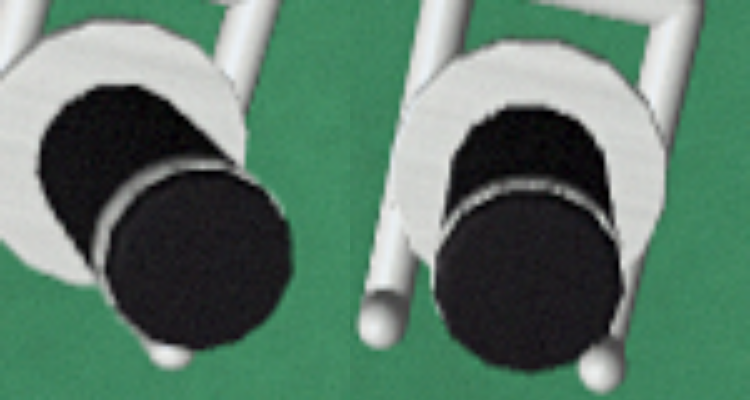

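Run:
```python
from h import *
from workcell import bot,hand,vision,get_obs
def st(s):
    o=get_obs();print(s,round(o["time_s"],2),np.round(o["position"],4),np.round(o["wrist_force"],2),np.round(o["ft_torque"],3),round(o["gripper_width"],4))
st("0")
bot.servo_line([.4988,-.2664,.185],velocity=.12);st("down")
hand.move_gripper(.02,60);st("grip")
bot.servo_line([.4988,-.2664,.275],velocity=.08);st("up")
bot.dwell(.1)
d={n:vision.read_camera(n) for n in("side","top","wrist")};pickle.dump(d,open("v3.pkl","wb"))
s,w=[cv2.cvtColor(d[n]["frame"],cv2.COLOR_RGB2BGR) for n in("side","wrist")]
cv2.imwrite("pics/l1.png",np.hstack([cv2.resize(s[190:330,220:330],(330,420),interpolation=cv2.INTER_CUBIC),w[:,60:500]]))
```

```text
0 4.86 [ 0.4981 -0.2671  0.32  ] [ 0.99  0.74 -0.32] [ 0.024  0.    -0.02 ] 0.0855
down 6.13 [ 0.4992 -0.2666  0.1857] [0.12 0.42 0.15] [-0.039  0.016 -0.004] 0.0853
grip 6.72 [ 0.4989 -0.2664  0.1853] [0.04 0.26 4.59] [ 0.105  0.165 -0.042] 0.0238
up 8.0 [ 0.4985 -0.2662  0.2744] [-0.77 -0.36 -1.43] [-0.053 -0.022 -0.055] 0.0233
```

View pics/l1.png

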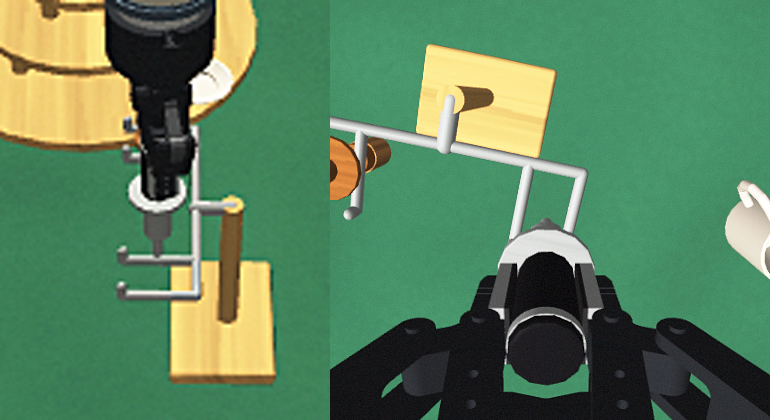

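```bash
cat >> h.py <<'E'
P0=np.array([.5265,.2062,.2015]);AZ=np.radians(-8);N0=nrm(AZ);Q0=ori(-N0,AZ-np.pi/2);L=.0973
def st(s):
    from workcell import get_obs
    o=get_obs();print(s,round(o["time_s"],2),np.round(o["position"],4),np.round(o["wrist_force"],2),np.round(o["ft_torque"],3),round(o["gripper_width"],4));return o
E
python3 - <<'E'
from h import *
from workcell import bot,hand,vision,get_obs,kinematics
bot.servo_line([.4988,-.2664,.36],velocity=.15);st("up")
bot.reach(P0+N0*(L+.05),Q0);bot.dwell(.3)
o=st("pre");R=Ro.from_quat(o["orientation"]).as_matrix();print(R[:,1],-N0)
tip=o["position"]+R[:,1]*L;print("exp tip",tip)
d={n:vision.read_camera(n) for n in("side","top","wrist")};d["o"]=o;pickle.dump(d,open("v4.pkl","wb"))
st("x")
for n in("side","top","wrist"): print(n,proj(d[n],[tip,P0]).round(1).tolist())
s,t,w=[cv2.cvtColor(d[n]["frame"],cv2.COLOR_RGB2BGR) for n in("side","top","wrist")]
cv2.imwrite("pics/p1.png",np.hstack([cv2.resize(x,(400,400),interpolation=cv2.INTER_CUBIC) for x in (s[100:180,210:290],t[180:260,170:250])]))
cv2.imwrite("pics/p1w.png",w)
E
```

```text
up 8.97 [ 0.4984 -0.2662  0.3591] [ 0.13 -0.58 -0.75] [-0.003  0.014  0.018] 0.0239
pre 10.99 [0.5883 0.1969 0.3352] [-0.38 -0.44 -1.88] [-0.035 -0.334  0.048] 0.0233
[-0.41807473  0.05925731 -0.90647785] [-0.41850537  0.05881709 -0.90630779]
exp tip [0.54760216 0.20268131 0.24703885]
x 11.14 [0.5882 0.1973 0.3351] [ 1.68 -0.06 -0.61] [-0.028 -0.357  0.017] 0.0239
side [[257.6, 135.4], [250.6, 148.5]]
top [[207.6, 209.8], [208.4, 217.2]]
wrist [[277.5, 220.3], [276.5, 198.9]]
```

View pics/p1.png

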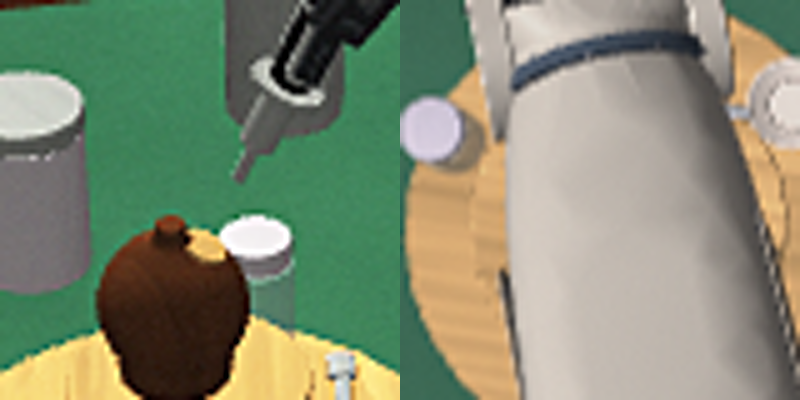

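View pics/p1w.png

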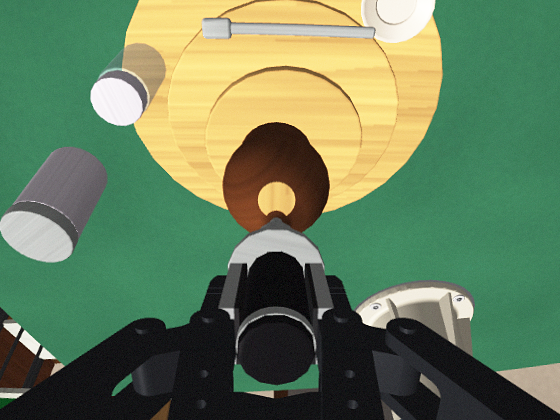

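Run:
```python
from h import *
d=pickle.load(open("v4.pkl","rb"));w=cv2.cvtColor(d["wrist"]["frame"],cv2.COLOR_RGB2BGR)
cv2.imwrite("pics/p1z.png",cv2.resize(w[165:255,220:330],None,fx=7,fy=6.6,interpolation=cv2.INTER_CUBIC))
x0,y0=240,170
im=d["wrist"]["frame"][y0:230,x0:310].astype(int);k=((im[...,0]>150)&(im[...,1]>110)&(im[...,0]-im[...,2]>50)).astype(np.uint8)
n,l,s,c=cv2.connectedComponentsWithStats(k)
for i in range(1,n):
  if s[i,4]>150:
    print(s[i][:2]+[x0,y0],s[i],c[i]+[x0,y0])
    cn=max(cv2.findContours((l==i).astype(np.uint8),0,cv2.CHAIN_APPROX_NONE)[0],key=len)
    p=cn[:,0];p=p[p[:,1]<p[:,1].max()-9];e=cv2.fitEllipse(p);print(np.array(e[0])+[x0,y0],e[1:])
# predicted ellipse of plug
a=np.linspace(0,2*np.pi,60);u=np.cross(N0,[0,1,0]);u/=np.linalg.norm(u);v=np.cross(N0,u)
pp=proj(d["wrist"],P0+.014*(np.outer(np.cos(a),u)+np.outer(np.sin(a),v)));print("pred bbox",pp.min(0),pp.max(0))
```

```text
[258 181] [ 18  11  38  35 988] [276.09210526 198.08299595]
[276.09401321 199.55806732] ((35.77156066894531, 36.864418029785156), 89.1191177368164)
pred bbox [257.83208207 180.67843562] [295.15252789 216.65498167]
```

View pics/p1z.png

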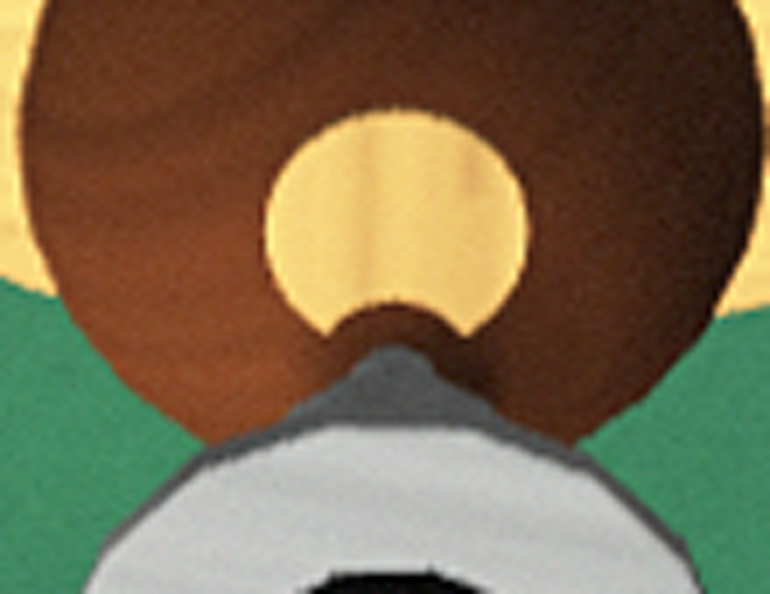

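Run:
```python
from h import *
d=pickle.load(open("v4.pkl","rb"));o=d["o"];R=Ro.from_quat(o["orientation"]).as_matrix()
w=d["wrist"];V=w["view"];print("cam in tool",R.T@(-V[:3,:3].T@V[:3,3]-o["position"]))
f=lambda x,y,z=0:proj(w,o["position"]+R@np.array([x,y,z]))[0].round(1)
print("tip edge",f(-.004,L),f(.004,L),"barrel end edge",f(-.011,L-.026),"collar under edge",f(-.022,L-.066),"top edge",f(-.022,L-.071),"handle top c",f(0,L-.126),"edges",f(-.0125,L-.126),f(.0125,L-.126))
print("plunger sides",f(0,L,.004),f(0,L,-.004), f(0,L-.071,.022),f(0,L-.071,-.022))
cv2.imwrite("pics/p2z.png",cv2.resize(cv2.cvtColor(w["frame"],cv2.COLOR_RGB2BGR)[200:400,200:360],None,fx=4,fy=3,interpolation=cv2.INTER_CUBIC))
```

```text
cam in tool [-0.07587041 -0.12625022 -0.00115037]
tip edge [277.5 214.2] [277.5 226.3] barrel end edge [277.8 216.5] collar under edge [278.3 221.1] top edge [278.4 224.9] handle top c [279.4 351. ] edges [279.5 316.4] [279.2 382.7]
plunger sides [283.9 220.3] [271.1 220.3] [327.6 271.4] [228.9 271.4]
```

View pics/p2z.png

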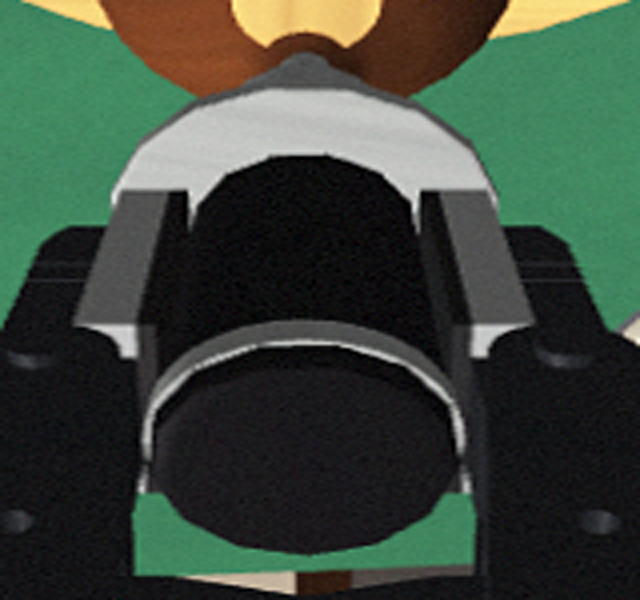

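```bash
cat >> h.py <<'E'
def favg(n=8,dt=.02):
    from workcell import get_obs,bot
    F=[];T=[];p=[]
    for _ in range(n):
        o=get_obs();F.append(o["wrist_force"]);T.append(o["ft_torque"]);p.append(o["position"]);bot.dwell(dt)
    F=np.array(F);return F.mean(0),F.std(0),np.mean(T,0),np.mean(p,0)
E
python3 - <<'E'
from h import *
from workcell import bot,hand,vision,get_obs,kinematics
F,s,T,p=favg();print("base pre",F,s,F@N0,T)
bot.servo_line(P0+N0*(L+.006),Q0,velocity=.06);bot.dwell(.2)
F,s,T,p=favg();o=st("near");R=Ro.from_quat(o["orientation"]).as_matrix();print("near",F,s,F@N0,T,"gap",(p-P0)@N0-L,"lat",R.T@(p-P0))
d={n:vision.read_camera(n) for n in("side","wrist")};d["o"]=o;d["F"]=F;pickle.dump(d,open("v5.pkl","wb"))
s,w=[cv2.cvtColor(d[n]["frame"],cv2.COLOR_RGB2BGR) for n in("side","wrist")]
cv2.imwrite("pics/n1.png",np.hstack([cv2.resize(x,(400,400),interpolation=cv2.INTER_CUBIC) for x in (s[115:165,225:275],w[160:240,235:315])]))
W=d["wrist"];f=lambda x,y,z=0:proj(W,o["position"]+R@np.array([x,y,z]))[0].round(1)
print("wrist tip",f(0,L),f(-.004,L),"plug",proj(W,P0),"side tip",proj(d["side"],o["position"]+R[:,1]*L),proj(d["side"],P0))
E
```

```text
base pre [ 0.41916502  0.07730632 -1.19783145] [0.58990994 0.35149417 0.49750054] -0.9147280930710674 [-0.05502524 -0.30237705 -0.00257729]
near 12.49 [0.5698 0.2001 0.2953] [-0.02 -0.32 -1.59] [-0.083 -0.301 -0.009] 0.0237
near [-0.15802621 -0.24557097 -1.08400998] [0.29605045 0.44925801 0.45849972] -1.0341377289613196 [-0.06190773 -0.30943202 -0.00167258] gap 0.00629861111072938 lat [-9.96656264e-05 -1.03598585e-01 -3.50812706e-05]
wrist tip [277.1 220.3] [277.1 214.2] plug [[277.08065813 217.30844173]] side tip [[251.45047649 146.90023696]] [[250.58226632 148.49503422]]
```

View pics/n1.png

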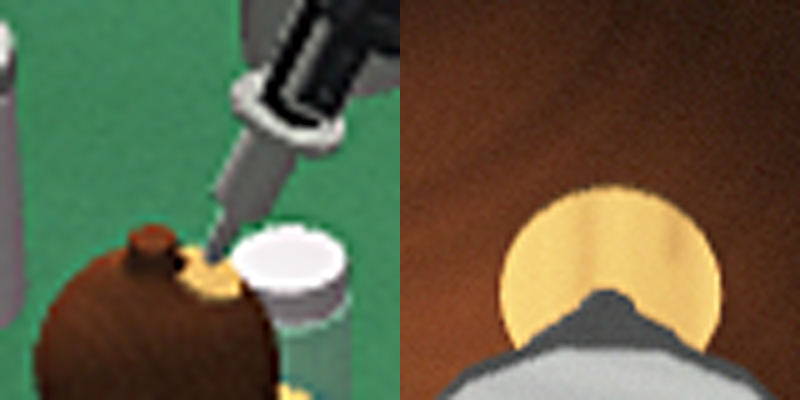

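Run:
```python
from h import *
from workcell import bot,hand,vision,get_obs
d=pickle.load(open("v5.pkl","rb"));F0=d["F"]
R=Ro.from_quat(Q0).as_matrix();Pt=P0-R[:,0]*.0015+R[:,2]*.0003
print(Pt)
for g in (.006,.002,0,-.002,-.004):
    bot.servo_line(Pt+N0*(L+g),Q0,velocity=.03);bot.dwell(.1)
    F,s,T,p=favg(10);print(g,"gap",round((p-Pt)@N0-L,5),"Fn",round((F-F0)@N0,2),"F",np.round(F-F0,2),get_obs()["time_s"])
    if (F-F0)@N0>4.: break
pickle.dump(F0,open("F0.pkl","wb"))
d={n:vision.read_camera(n) for n in("side","wrist")};d["o"]=get_obs();pickle.dump(d,open("v6.pkl","wb"))
s,w=[cv2.cvtColor(d[n]["frame"],cv2.COLOR_RGB2BGR) for n in("side","wrist")]
cv2.imwrite("pics/n2.png",np.hstack([cv2.resize(x,(400,400),interpolation=cv2.INTER_CUBIC) for x in (s[115:165,225:275],w[160:240,235:315])]))
```

```text
[0.52780448 0.20571372 0.20086607]
0.006 gap 0.00598 Fn -0.23 F [ 0.06  0.24 -0.27] 13.1083
0.002 gap 0.00201 Fn 0.0 F [ 0.08  0.32 -0.02] 13.6583
0 gap 0.0002 Fn 1.98 F [ 1.45 -0.11  1.51] 14.175
-0.002 gap -0.00188 Fn 3.16 F [ 1.63 -0.01  2.74] 14.6917
-0.004 gap -0.00388 Fn 4.4 F [2.47 0.1  3.72] 15.2083
```

View pics/n2.png

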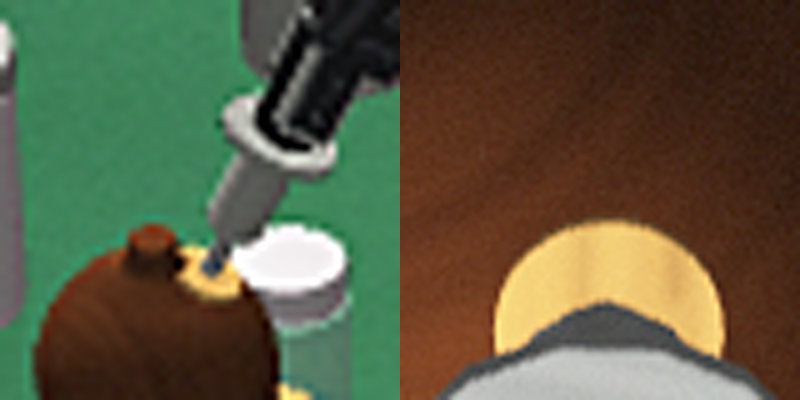

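Run:
```python
from h import *
from workcell import bot,hand,vision,get_obs
F0=pickle.load(open("F0.pkl","rb"))
R=Ro.from_quat(Q0).as_matrix();Pt=P0-R[:,0]*.0015+R[:,2]*.0003
g=-.0058
bot.servo_line(Pt+N0*(L+g),Q0,velocity=.02);bot.dwell(.3)
F,s,T,p=favg(25);print(g,"gap",round((p-Pt)@N0-L,5),"Fn",round((F-F0)@N0,2),"F",np.round(F-F0,2));o=st("end")
print("axis err deg",np.degrees(np.arccos(-Ro.from_quat(o["orientation"]).as_matrix()[:,1]@N0)))
d={n:vision.read_camera(n) for n in("side","wrist","top")};d["o"]=o;pickle.dump(d,open("v7.pkl","wb"))
s,w=[cv2.cvtColor(d[n]["frame"],cv2.COLOR_RGB2BGR) for n in("side","wrist")]
cv2.imwrite("pics/n3.png",np.hstack([cv2.resize(x,(400,400),interpolation=cv2.INTER_CUBIC) for x in (s[115:165,225:275],w[160:240,235:315])]))
cv2.imwrite("pics/n3s.png",s)
# gourd shift check: correlate lower gourd patch in side view, before and after
a=cv2.cvtColor(pickle.load(open("v0.pkl","rb"))["side"]["frame"],cv2.COLOR_RGB2GRAY).astype(np.float32);b=cv2.cvtColor(d["side"]["frame"],cv2.COLOR_RGB2GRAY).astype(np.float32)
for nm,(x0,y0,x1,y1) in {"gourd":(222,142,250,185),"rack/brush":(255,210,320,250)}.items(): print(nm,cv2.phaseCorrelate(a[y0:y1,x0:x1].copy(),b[y0:y1,x0:x1].copy()))
```

```text
-0.0058 gap -0.00576 Fn 5.43 F [2.94 0.42 4.66]
end 16.27 [0.5661 0.2003 0.2838] [1.91 0.09 3.39] [ 0.088 -0.443 -0.059] 0.0235
axis err deg 0.0024578071773396037
gourd ((-0.038301744439644736, 0.49997411417793103), 1.0050243746792829)
rack/brush ((-0.002204074250443, 0.005724306949957736), 1.0071567844599485)
```

View pics/n3.png

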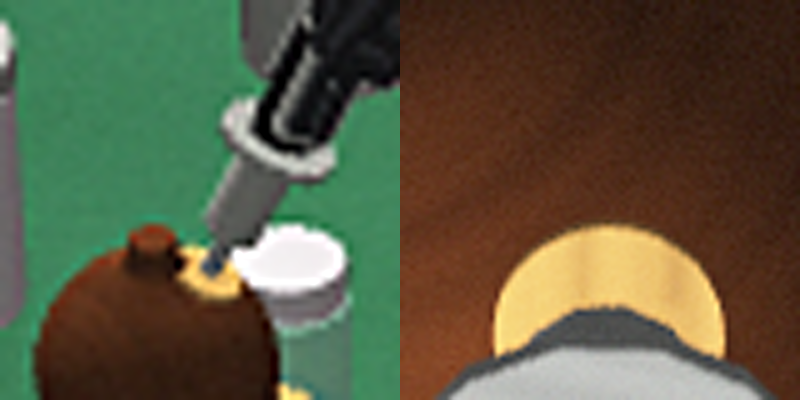

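View pics/n3s.png

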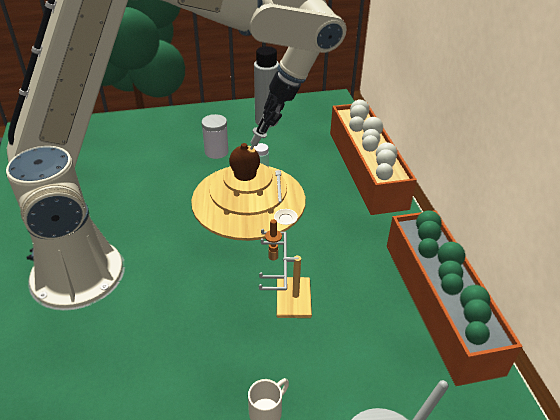

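Run:
```python
from h import *
v0,v5,v7=[pickle.load(open(f"v{i}.pkl","rb")) for i in (0,5,7)]
g=lambda d:cv2.cvtColor(d["side"]["frame"],cv2.COLOR_RGB2GRAY).astype(np.float32)
a,b,c=g(v0),g(v5),g(v7)
for nm,(x0,y0,x1,y1) in {"gourd":(222,140,248,190),"neck":(236,138,250,152),"jar":(196,110,232,162)}.items():
    print(nm,[round(float(np.abs(p[y0:y1,x0:x1]-q[y0:y1,x0:x1]).mean()),2) for p,q in((a,b),(b,c),(a,c))])
    ref=a[y0-3:y1+3,x0-3:x1+3];m=cv2.matchTemplate(c[y0-3:y1+3,x0-3:x1+3],a[y0:y1,x0:x1].copy(),cv2.TM_SQDIFF);k=np.unravel_index(m.argmin(),m.shape);
    y,x=k;sx=(m[y,x-1]-m[y,x+1])/2/(m[y,x-1]-2*m[y,x]+m[y,x+1]) if 0<x<6 else 0;sy=(m[y-1,x]-m[y+1,x])/2/(m[y-1,x]-2*m[y,x]+m[y+1,x]) if 0<y<6 else 0
    print("  shift px",x-3+sx,y-3+sy)
s=v7["side"];im=cv2.cvtColor(s["frame"],cv2.COLOR_RGB2BGR)
o=v7["o"];al=np.linspace(0,2*np.pi,80);R=Ro.from_quat(Q0).as_matrix()
x0,y0=236,136;Z=18
out=cv2.resize(im[y0:y0+28,x0:x0+40],None,fx=Z,fy=Z,interpolation=cv2.INTER_CUBIC);o2=out.copy()
contact=P0+N0*.0013
def dr(c,r,col):
    p=proj(s,c+r*(np.outer(np.cos(al),R[:,0])+np.outer(np.sin(al),R[:,2])));cv2.polylines(o2,[(((p-[x0,y0])+.5)*Z).astype(int)],True,col,1)
dr(contact,.014,(255,0,0));dr(contact,.004,(0,0,255))
cv2.imwrite("pics/e.png",cv2.resize(np.vstack([out,o2])[:,:],None,fx=.6,fy=.59))
```

```text
gourd [1.5, 1.45, 1.46]
  shift px -0.021855581551790237 -0.020367780700325966
neck [1.71, 1.66, 1.66]
  shift px -0.03751425817608833 -0.00673325639218092
jar [1.48, 1.47, 1.49]
  shift px -0.0005796108162030578 -0.0029226394835859537
```

View pics/e.png

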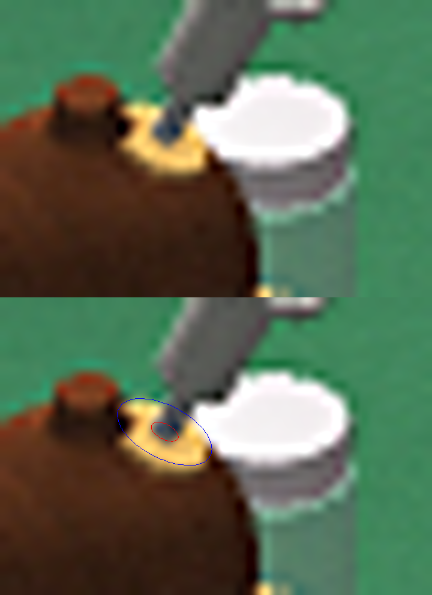

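Run:
```python
from h import *
from workcell import bot,get_obs,hand_in
F0=pickle.load(open("F0.pkl","rb"));bot.dwell(.3);F,s,T,p=favg(20);print("Fn",(F-F0)@N0,p);hand_in();print(get_obs()["time_s"])
```

```text
Fn 5.270401635531541 [0.56610184 0.20034473 0.28379538]
the job is handed in; nothing more can be done
the job is handed in; nothing more can be done
```

I lifted the pen gauge straight up off its fork and pressed its tip on the middle of the plug. I held it there, still gripped at 60 N, and handed the job in at about 17 s.

**Press depth:** the push along the plug's normal read 5.43 N, then 5.27 N just before hand-in. It rose about 0.6 N per mm from first contact, so the plunger is about 6.8–7 mm in.

**Squareness:** the tool axis matched my estimate of the plug normal (25° off vertical, leaning about 8° to the robot's right of straight ahead). That direction is good to a degree or so. The gauge may also sit up to about 1.2° off square in the jaws, which I did not correct.

**Centring:** near the plug, both the wrist and side views showed the tip about 1.5–2 mm off centre, towards the neck. I shifted it 1.5 mm, and it then looked central to about 1 mm in both views. The top camera was blocked by the arm.

**Gourd and surroundings:** matching the side pictures from before and after showed under 0.05 pixel of shift for the gourd, its neck and the jar. One other check gave 0.5 pixel for the gourd; I took that as an artefact because direct image differences showed only noise. The brush and rack also did not move.

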